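Preset the bottle filler: four fills, flow fully open

TASK

Get the bench bottle filler ready for the next batch: on the box with the ridged wheel, roll the count wheel up (its top away from its front) ridge by ridge until the field with four white pips is clicked home on top, between the index bars. On the other box, roll the smooth edge wheel the same way until it reaches its fully open stop, without pressing it down hard, for its sprung spindle is delicate. Leave the bottles and the beaker standing where they are.

Things in the scene. Friction and masses are not known exactly. Their poses are not given: they have to be found in the camera images.
- count_unit: White control box with aluminium top plate, 180 (x) x 110 (y) x 115 mm high, fixed to the bench; a 146 x 60 mm slot in its top carries the ridged count wheel. Which box stands left or right varies. Origin: centre of its underside; x axis from its front (robot side) to its back, z up. Each field of the wheel, between two ridges, carries 0 to 9 white pips 3 mm high.
- count_axis (a point): Centre of the count wheel on its level axle (along the box's y), 80 mm above the bench; axes as the box. Black wheel, 50 mm wide (y): a drum of 53 mm radius with ten straight ridges 36 degrees apart, 6 mm thick, full width, standing out to 75 mm radius. The box's top plate is 35 mm above the axle.
- count_wheel (a joint): Turn of the wheel, rad: n x 0.6283 when the field of n pips is clicked home on top between the two black index bars, a ridge 18 degrees to either side. Grows as the top is pushed to the box's +x: one pip more per click. A sprung detent resists with up to about 8 N at a ridge; past half a click it snaps on to the next field and stays there. Starts at 0, 1 or 2 pips.
- flow_unit: White control box of the same size, 180 x 110 x 115 mm, fixed to the bench, with a narrow 96 x 25 mm slot in its top for the smooth flow wheel. Origin and axes as for the other box.
- flow_axis (a point): Centre of the unpressed flow wheel on its level axle (along the box's y), 71 mm above the bench; axes as the box. Smooth black rubber wheel, 60 mm radius, 18 mm wide (y), no ridges; it stands 16 mm out of the plate, top 131 mm above the bench. A 4 mm white line across its rim comes to the top, between the two index bars, at the fully open stop.
- flow_wheel (a joint): Turn of the flow wheel, rad: 0 shut, 1.2 fully open at a stop; grows as its top is dragged to the box's +x. Stiff: it takes about 2 N along the rim to turn and stays where it is left, so a fingertip must press on it with some 6 to 15 N to turn it by friction. It starts between 0 and 0.3.
- flow_press (a joint): How far the flow wheel's sprung spindle is pressed straight down, m: 0 when left alone, begins to give at about 2 N and yields 1 mm per 5 N more; the delicate spindle is spoilt at 5 mm (about 27 N).
- canister: Aluminium bottle with white cap, 72 mm diameter, 150 mm tall, standing at the back; origin: centre of its underside.
- amber_vial: Small amber dropper bottle, 38 mm diameter, 118 mm tall, beyond the left side; origin: centre of its underside.
- beaker: White open beaker, 72 mm diameter, 90 mm tall, beyond the right side; origin: centre of its underside.
- dropper_a: Blue dropper bottle with gold collar and black bulb, 46 mm diameter, 133 mm tall, standing between the two control boxes; origin: centre of its underside.
- dropper_b: Blue dropper bottle with gold collar and black bulb, 46 mm diameter, 133 mm tall, standing beyond the left side; origin: centre of its underside.
- dropper_c: Blue dropper bottle with gold collar and black bulb, 46 mm diameter, 133 mm tall, standing beyond the right side; origin: centre of its underside.
- dropper_d: Blue dropper bottle with gold collar and black bulb, 46 mm diameter, 133 mm tall, standing behind, left of the middle; origin: centre of its underside.

How it is judged:
By the outcome, as a careful person would: the job done as asked, in the order asked, and still so for the second after the job is handed in, with the robot touching nothing.
It also fails if it takes over 67 s, if anything falls off the work surface, if the arm or the gripper's body presses on something with over 40 N, if the wrist force passes 120 N, or if a joint passes its speed limit or range.

ROBOT

A 6-joint arm with a two-finger parallel gripper is mounted at the origin on the work surface. World frame = base frame: x ahead of the robot, y to its left, z up, the work surface at z = 0. Lengths are in m, angles in rad, forces in N, time in s.
With the tool pointing down it reaches from about 0.225 to 0.875 m from the base axis. Payload 3.4 kg.
Tool frame: the origin (TCP) lies on the centre line of the jaws, within the pads' length; the fingertips stand 22 mm ahead of it and the grasp point (between the pads) lies 3 mm ahead of it; z points along the fingers, y is the line along which they close (so a half turn about z gives the same grasp; the last joint's range is limited). The gripper opens to 85 mm and grips with 20 to 120 N. Pads are 22 mm wide; open, the fingers measure 114 mm over their backs; the gripper's body (76 mm by 85 mm) begins 54 mm behind the grasp point. The pads swing forward as they close: fully open they stand 13 mm farther back than shut.
Start: joints at [1.033, 0.276, 1.505, -0, 1.361, -0.121], TCP at [0.233, 0.526, 0.217] pointing down, gripper open.
Joint ranges: [-2.89, 2.89], [-0.75, 2.08], [0.22, 2.7], [-1.18, 4.32], [0.11, 2.71], [-2.7, 2.7]. Speed limits (rad/s): [2.57, 2.57, 3.14, 3.14, 3.14, 3.14].

INTERFACE

Orientations are given as a unit quaternion [w, x, y, z].
In Python, from rig import manip, eyes gives the robot as it stands (manip), with the cameras (eyes).
- The arm moves only by the shell command python3 steer.py FILE [OPENING] [FORCE], which reads ROWS from the file FILE. ROWS is a JSON list of rows, 1 to 5 of them, each an object with the fields x, y, z (the shift in m), turn (a turn about the tool's z in rad); a field left out counts as zero; each row shifts and turns the commanded pose from where the row before left it, along the tool's axes as they then stand; what a row does not reach is not made up. A row lasts 1/12 s, in which the tool goes at most 0.0417 m and 0.125 rad, less where a joint would pass 70% of its speed; a pose out of reach is approached as far as the arm can. OPENING is the finger opening in m, set as the command begins (- or left out keeps the last). The fingers move at their own pace and stop on an object; FORCE is the grip in N (left out, the last holds). Time passes only in rows, so rows that do not move let the fingers close. It prints the time, the measured TCP pose, the force, the opening and the grip force at its end. Input that does not fit is refused with a message, and nothing moves.
- manip.get_state(): the state, without advancing time (a new reading comes with each control period).
- eyes.get_image(name): name is "scene" or "side" or "wrist"; returns a dict with "img" (480x640x3 uint8, red, green, blue), "camera_matrix" (3x3 intrinsics, pixels), "T" (4x4, takes a point from camera to world coordinates); the wrist camera has in their place "hand_eye" (4x4, takes a point from camera to tool coordinates, whose origin is the TCP and whose axes are the flange's). Camera axes: x right, y down, z forward; pixel columns grow to the right and rows downward; lengths in m; the calibration is good to about 2 mm. A picture is of the moment at which its call begins: read the wrist's pose just before it. There is no depth.
- manip.sign_off(): hands the job in; it is judged then, once.
The state is a dict: "clock": time; "qpos": joint angles; "qd": joint speeds; "effort": joint torques, N m; "position": TCP position; "ee_rot": TCP orientation; "contact_force": force on the tool from outside, world axes, zero at the start; "moment": the same for the moment, N m; "width": finger opening in m; "gripper_force": force on a finger pad.
Only numpy, scipy, OpenCV 4.12 (cv2) and the standard library are available. Lean on these libraries where they do the work, as an engineer would, in place of code of your own. Each camera call takes 0.05 s, during which the arm holds its last target. There are 200 camera calls.

## Working session

There is one attempt and no reset: what is moved stays moved. The work goes in short steps, Python scripts to look and compute and a shell command to move; the robot and the scene stay as the last step left them, time stands still between calls to the robot, and variables do not carry over. Pictures are saved under pics/ and viewed, at most 10 in all, crops included, and the job is handed in when it is done.

```bash
ls; mkdir -p pics
python3 - <<'E'
from rig import manip, eyes
import cv2,numpy as np
for n in("scene","side"):
    d=eyes.get_image(n); cv2.imwrite(f"pics/{n}0.png",d["img"][:,:,::-1]); np.savez(f"pics/{n}0.npz",**d)
    print(n,d["camera_matrix"].round(1).tolist(),d["T"].round(3).tolist())
s=manip.get_state(); print({k:np.round(v,3).tolist() for k,v in s.items()})
E
```

```text
pics
rig.py
steer.py
scene [[538.6, 0.0, 308.2], [0.0, 538.6, 238.3], [0.0, 0.0, 1.0]] [[-0.506, 0.629, -0.59, 1.33], [0.862, 0.361, -0.356, 0.455], [-0.011, -0.689, -0.725, 0.999], [0.0, 0.0, 0.0, 1.0]]
side [[498.8, 0.0, 322.9], [0.0, 498.8, 244.9], [0.0, 0.0, 1.0]] [[-0.992, -0.102, 0.079, 0.492], [-0.129, 0.76, -0.637, 0.754], [0.005, -0.641, -0.767, 1.019], [0.0, 0.0, 0.0, 1.0]]
{'clock': 0.1, 'qpos': [1.033, 0.276, 1.506, -0.0, 1.361, -0.121], 'qd': [-0.001, -0.004, -0.002, -0.0, -0.001, -0.0], 'effort': [0.003, -41.77, -24.641, -0.0, 0.006, 0.0], 'position': [0.233, 0.525, 0.216], 'ee_rot': [-0.0, 0.207, 0.978, -0.001], 'contact_force': [0.229, 0.753, -0.232], 'moment': [0.032, 0.028, 0.007], 'gripper_force': 0.0, 'width': 0.085}
```

View pics/scene0.png

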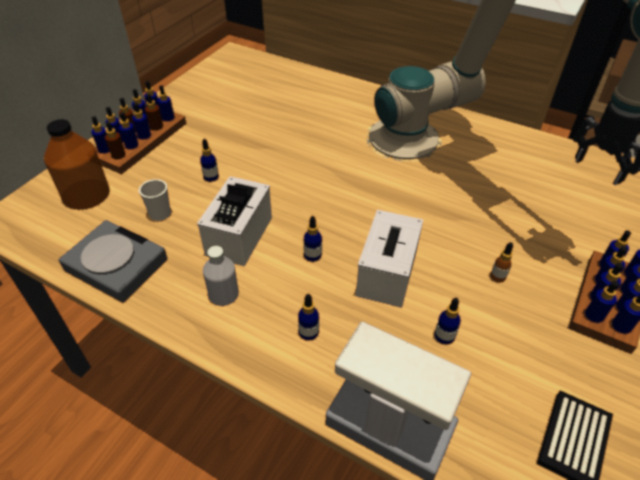

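View pics/side0.png

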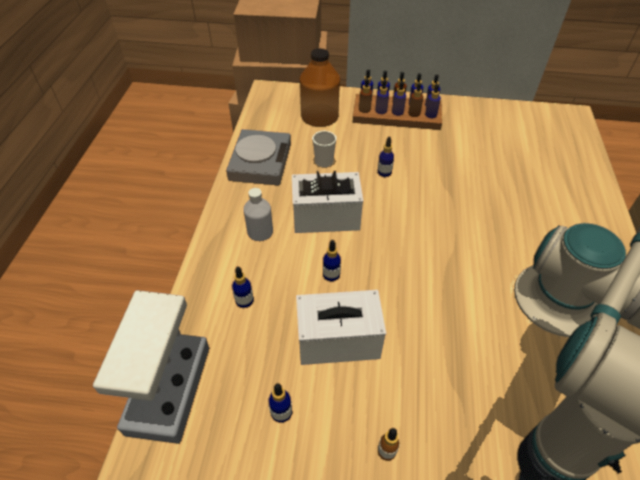

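```bash
cat > h.py <<'E'
import numpy as np,cv2
def ray(d,uv,z,T=None):
    T=d["T"] if T is None else T
    uv=np.atleast_2d(np.float64(uv)); K=d["camera_matrix"]
    r=(np.c_[uv,np.ones(len(uv))]@np.linalg.inv(K).T)@T[:3,:3].T
    return T[:3,3]+r*((z-T[2,3])/r[:,2])[:,None]
def proj(d,P,T=None):
    T=d["T"] if T is None else T
    p=(np.atleast_2d(P)-T[:3,3])@T[:3,:3]; p=p@d["camera_matrix"].T
    return p[:,:2]/p[:,2:]
E
python3 - <<'E'
from h import *
for n,th in(("scene",0),("side",0)):
    d=dict(np.load(f"pics/{n}0.npz")); im=d["img"]
    hsv=cv2.cvtColor(im,cv2.COLOR_RGB2HSV)
    for nm,(u0,v0,u1,v1) in dict(scene=dict(count=(195,170,280,270),flow=(350,205,430,305)),side=dict(count=(285,165,370,235),flow=(290,285,390,365)))[n].items():
        h=hsv[v0:v1,u0:u1]; g=(h[:,:,1]<60)
        t,_=cv2.threshold(h[:,:,2][g].reshape(-1,1),0,255,cv2.THRESH_OTSU)
        for t in (t,190,205):
            m=((h[:,:,1]<60)&(h[:,:,2]>t)).astype(np.uint8)
            c=max(cv2.findContours(m,cv2.RETR_EXTERNAL,cv2.CHAIN_APPROX_NONE)[0],key=cv2.contourArea)[:,0]+[u0,v0]
            W=ray(d,c,0.115)[:,:2]
            r=cv2.minAreaRect((W*1000).astype(np.float32)); print(n,nm,t,np.round(r[0]),np.round(r[1]),round(r[2],1))
a=dict(np.load("pics/scene0.npz"))["img"][165:310,190:440]; b=dict(np.load("pics/side0.npz"))["img"][165:370,285:395]
a=cv2.resize(a,None,fx=3,fy=3,interpolation=2); b=cv2.resize(b,None,fx=2.8,fy=2.8,interpolation=2)
cv2.imwrite("pics/c1.png",a[:,:,::-1])
E
```

```text
scene count 132.0 [ 600. -191.] [180. 110.] 10.9
scene count 190 [ 598. -193.] [177. 107.] 11.0
scene count 205 [ 598. -194.] [175. 106.] 10.9
scene flow 146.0 [524. 189.] [179. 111.] 12.1
scene flow 190 [523. 188.] [176. 109.] 12.1
scene flow 205 [522. 187.] [175. 108.] 11.7
side count 148.0 [ 601. -191.] [178. 110.] 10.8
side count 190 [ 601. -193.] [177. 107.] 11.0
side count 205 [ 647. -185.] [ 84. 105.] 11.5
side flow 153.0 [525. 188.] [178. 110.] 12.2
side flow 190 [525. 187.] [178. 108.] 12.2
side flow 205 [525. 187.] [178. 107.] 12.2
```

View pics/c1.png

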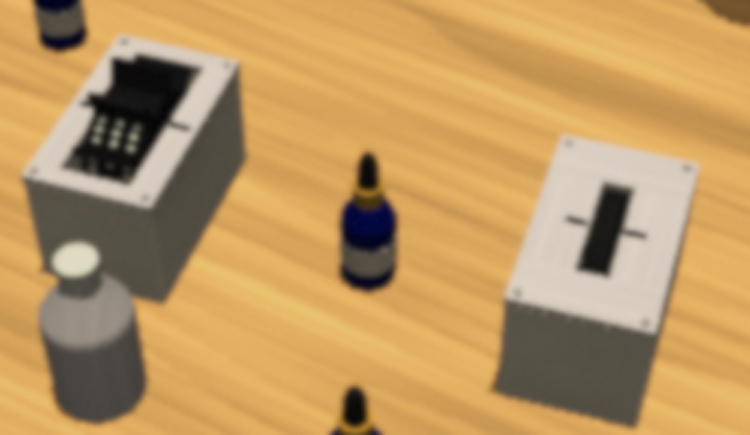

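The scene crop shows the count wheel with the 9-pip field on the back side (crop ~115,135) and a bare field on top, so it starts at 0. The index bars are at crop (85,103)/(180,127) on the count box and (575,219)/(634,234) on the flow box.

```bash
cat >> h.py <<'E'
BX=dict(count=(.600,-.191,np.radians(10.9)),flow=(.5245,.1885,np.radians(12.1)))
def inbox(b,p):
    x,y,a=BX[b]; dx,dy=p[0]-x,p[1]-y; return np.round(1000*np.array([np.cos(a)*dx+np.sin(a)*dy,-np.sin(a)*dx+np.cos(a)*dy]),1)
def rep(b):
    from rig import manip, eyes
    from scipy.spatial.transform import Rotation as R
    s=manip.get_state(); q=s["ee_rot"]; M=R.from_quat([q[1],q[2],q[3],q[0]]).as_matrix()
    yaw=np.arctan2(M[1,1],M[0,1])-np.pi/2-BX[b][2]
    x,y,a=BX[b]; v=np.array([x,y,s["position"][2]])-s["position"]
    print("t",round(s["clock"],2),"box xy mm",inbox(b,s["position"]),"tipz",round(1000*(s["position"][2]-.022),1),"yaw err",round(yaw,3),"to axis in tool",(M.T@v).round(4),"F",np.round(s["contact_force"],1),"q",np.round(s["qpos"],2))
E
python3 - <<'E'
from h import *
d=dict(np.load("pics/scene0.npz"))
for b,uv in dict(count=[(218.3,199.3),(250,207.3)],flow=[(381.7,238),(401.3,243)]).items():
    for p in ray(d,uv,.115): print(b,inbox(b,p))
    print(proj(d,[[BX[b][0]+sx*.09*np.cos(BX[b][2])-sy*.055*np.sin(BX[b][2]),BX[b][1]+sx*.09*np.sin(BX[b][2])+sy*.055*np.cos(BX[b][2]),.115] for sx in(1,-1) for sy in (1,-1)]).round().tolist())
rep("count")
E
```

```text
count [ -2.4 -44.5]
count [-1.4 40.3]
[[240.0, 235.0], [197.0, 224.0], [270.0, 186.0], [230.0, 176.0]]
flow [ -3.  -23.2]
flow [-1.2 22. ]
[[408.0, 276.0], [358.0, 264.0], [423.0, 220.0], [377.0, 210.0]]
t 0.1 box xy mm [-225.4  772.9] tipz 193.7 yaw err -0.607 to axis in tool [-0.626  -0.5063  0.0007] F [ 0.2  0.8 -0.2] q [ 1.03  0.28  1.51 -0.    1.36 -0.12]
```

```bash
echo '[{"z":-0.01,"turn":-0.125},{"turn":-0.125},{"turn":-0.125},{"turn":-0.125},{"turn":-0.107}]' > path.dat && python3 steer.py path.dat 0 20; python3 -c "
from h import *; rep('count')"
```

```text
clock: 0.52
position: [0.2327, 0.5255, 0.226]
ee_rot: [-0.0, -0.098, 0.995, -0.0]
contact_force: [0.0, 0.0, 0.3]
width: 0.0255
gripper_force: 0.0
t 0.52 box xy mm [-225.2  773. ] tipz 204.0 yaw err 0.006 to axis in tool [-2.207e-01 -7.743e-01  4.000e-04] F [0.  0.  0.3] q [ 1.03  0.27  1.49 -0.    1.38 -0.73]
```

```bash
for i in 1 2 3; do echo '[{"x":-0.009,"y":-0.0387},{"x":-0.009,"y":-0.0387},{"x":-0.009,"y":-0.0387},{"x":-0.009,"y":-0.0387},{"x":-0.009,"y":-0.0387}]' > path.dat && python3 steer.py path.dat >/dev/null; done; echo '[{"x":-0.009,"y":-0.0387},{"x":-0.009,"y":-0.0387},{"x":-0.009,"y":-0.0387},{"x":-0.009,"y":-0.0387},{"x":-0.009,"y":-0.0387}]' > path.dat && python3 steer.py path.dat;echo '[{},{}]' > path.dat && python3 steer.py path.dat
python3 - <<'E'
from h import *; rep('count')
from rig import manip, eyes
d=eyes.get_image("wrist"); cv2.imwrite("pics/w1.png",d["img"][:,:,::-1])
E
```

```text
clock: 2.18
position: [0.556, -0.2021, 0.226]
ee_rot: [-0.0, -0.095, 0.996, 0.0]
contact_force: [-0.0, 1.5, -0.8]
width: -0.0002
gripper_force: 0.0
clock: 2.35
position: [0.5561, -0.2021, 0.2251]
ee_rot: [-0.001, -0.093, 0.996, 0.001]
contact_force: [0.1, 1.8, -0.2]
width: -0.0
gripper_force: 0.0
t 2.35 box xy mm [-45.3  -2.6] tipz 203.1 yaw err -0.003 to axis in tool [-0.0452  0.0027 -0.0001] F [ 0.1  1.8 -0.2] q [-0.47  0.3   1.45  0.    1.39 -2.22]
```

View pics/w1.png

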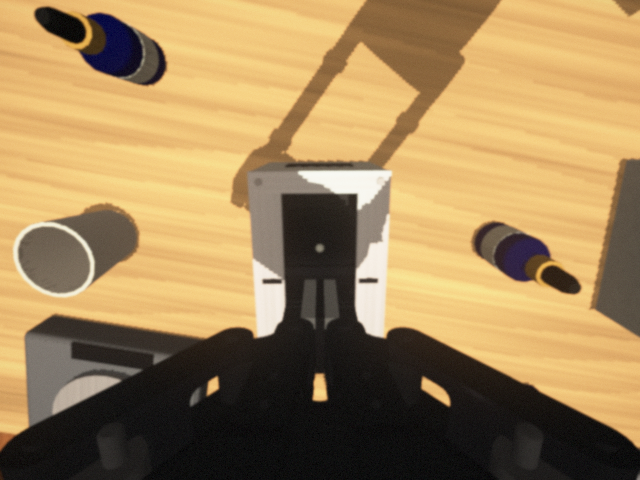

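Run:
```python
from h import *
from rig import manip, eyes
from scipy.spatial.transform import Rotation as R
s=manip.get_state(); q=s["ee_rot"]; T=np.eye(4); T[:3,:3]=R.from_quat([q[1],q[2],q[3],q[0]]).as_matrix(); T[:3,3]=s["position"]
d=eyes.get_image("wrist"); T=T@d["hand_eye"]; print(d["hand_eye"].round(3).tolist())
x,y,a=BX["count"]
for n,bx,by,z in [("bars",0,40,.115),("bars",0,-40,.115),("top",0,0,.136),("front field",-.0335,0,.125),("ridge-18",-.023,0,.151),("ridge-54",-.0607,0,.124),("back36",.0335,0,.125)]:
    bx=bx;by=by/1000; print(n,proj(d,[[x+bx*np.cos(a)-by*np.sin(a),y+bx*np.sin(a)+by*np.cos(a),z]],T).round())
```

```text
[[-0.001, -0.962, -0.273, 0.069], [1.0, -0.001, 0.0, 0.001], [-0.0, -0.273, 0.962, -0.158], [0.0, 0.0, 0.0, 1.0]]
bars [[368. 281.]]
bars [[272. 281.]]
top [[320. 292.]]
front field [[320. 246.]]
ridge-18 [[320. 271.]]
ridge-54 [[320. 212.]]
back36 [[320. 323.]]
```

```bash
echo '[{"z":0.03},{"z":0.03},{}]' > path.dat && python3 steer.py path.dat | grep -E "pos|force"; echo '[{"x":-0.01},{"x":-0.01},{"x":-0.01},{"x":-0.01},{"x":-0.005}]' > path.dat && python3 steer.py path.dat| grep -E "pos|force"; echo '[{},{}]' > path.dat && python3 steer.py path.dat; python3 -c "
from h import *; rep('count')"
```

```text
position: [0.5515, -0.1966, 0.1614]
contact_force: [-1.4, 0.9, -0.7]
gripper_force: 0.0
position: [0.603, -0.1915, 0.1679]
contact_force: [0.5, 1.1, 0.7]
gripper_force: 0.0
clock: 3.28
position: [0.6005, -0.1916, 0.1667]
ee_rot: [-0.0, -0.095, 0.995, -0.0]
contact_force: [-0.7, 0.2, 0.2]
width: 0.0
gripper_force: 0.0
t 3.28 box xy mm [ 0.4 -0.7] tipz 144.7 yaw err 0.001 to axis in tool [ 0.0004  0.0007 -0.    ] F [-0.7  0.2  0.2] q [-0.42  0.39  1.46 -0.    1.29 -2.18]
```

```bash
echo '[{"z":-0.03},{"z":-0.03},{"x":0.025},{"x":0.02},{}]' > path.dat && python3 steer.py path.dat >/dev/null
cat > look.py <<'E'
import sys
from h import *; rep('count')
from rig import manip, eyes
d=eyes.get_image("wrist"); cv2.imwrite(sys.argv[1],cv2.resize(d["img"][150:330,220:420,::-1],None,fx=2.5,fy=2.5))
E
python3 look.py pics/w2.png
```

```text
t 3.7 box xy mm [-48.8  -0.4] tipz 205.6 yaw err -0.001 to axis in tool [-0.0488  0.0005 -0.0001] F [-0.4  0.9 -0.5] q [-0.47  0.29  1.46 -0.    1.4  -2.23]
```

View pics/w2.png

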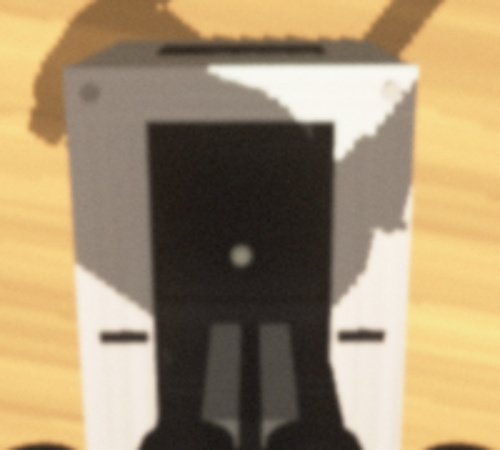

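The crop still shows the 1-pip field in front (crop 241,256): the click did not take. I'll repeat the push slightly deeper, watching the force and position step by step.

```bash
g(){ grep -E "pos|contact"|tr '\n' ' '; echo; }; echo '[{"z":0.03},{"z":0.035},{}]' > path.dat && python3 steer.py path.dat | g; echo '[{"x":-0.01},{"x":-0.01}]' > path.dat && python3 steer.py path.dat|g; echo '[{"x":-0.005},{}]' > path.dat && python3 steer.py path.dat|g;echo '[{"x":-0.005},{}]' > path.dat && python3 steer.py path.dat|g;echo '[{"x":-0.005},{}]' > path.dat && python3 steer.py path.dat|g;echo '[{"x":-0.005},{}]' > path.dat && python3 steer.py path.dat|g;python3 -c "
from h import *; rep('count')"
```

```text
position: [0.5518, -0.1981, 0.1553] contact_force: [-1.5, -0.3, -1.0] 
position: [0.5773, -0.1968, 0.1628] contact_force: [1.0, -0.5, 0.1] 
position: [0.5837, -0.1958, 0.1634] contact_force: [0.4, -0.5, 0.1] 
position: [0.5868, -0.1945, 0.1624] contact_force: [-0.2, -0.4, -0.4] 
position: [0.5911, -0.1936, 0.1618] contact_force: [0.2, 0.3, 0.8] 
position: [0.596, -0.1926, 0.1615] contact_force: [2.0, -0.3, -0.5] 
t 4.83 box xy mm [-4.3 -0.8] tipz 139.5 yaw err 0.0 to axis in tool [-0.0043  0.0008  0.    ] F [ 2.  -0.3 -0.5] q [-0.42  0.38  1.48  0.    1.28 -2.19]
```

Run:
```python
from h import *
from rig import manip, eyes
a=eyes.get_image("side")["img"][150:240,280:380]; b=eyes.get_image("wrist")["img"][150:330,220:420]; c=eyes.get_image("scene")["img"][165:255,190:290]
f=lambda i,k:cv2.resize(i,None,fx=k,fy=k,interpolation=2)
m=np.zeros((600,800,3),np.uint8); A=f(a,3.3);m[:A.shape[0],:330]=A; C=f(c,3.3); m[300:300+C.shape[0],:330]=C; B=f(b,2.3); m[:B.shape[0],335:335+B.shape[1]]=B
cv2.imwrite("pics/m1.png",m[:,:,::-1])
```

```text
(no output)
```

View pics/m1.png

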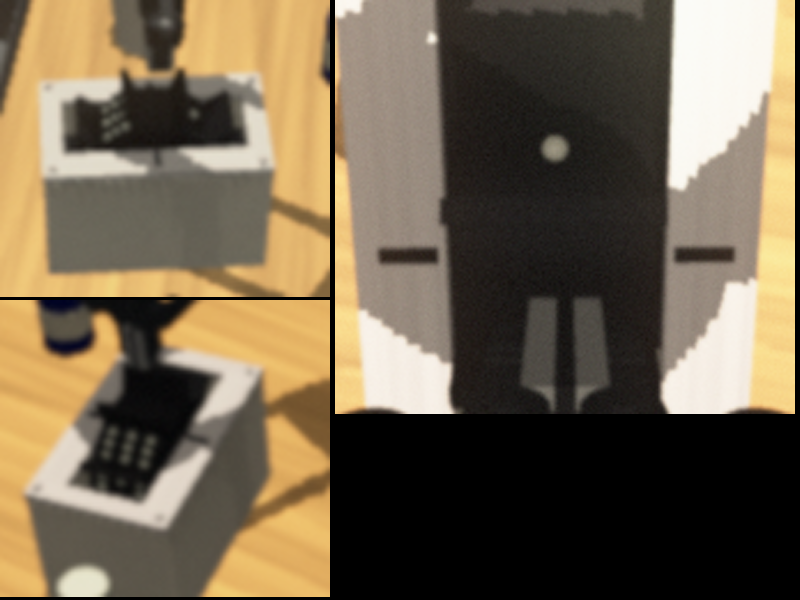

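Run:
```python
from h import *
from rig import manip, eyes
s=manip.get_state(); p=s["position"]
for n,o in(("side",(280,150)),("scene",(190,165))):
    d=eyes.get_image(n)
    for dz in(0,.011,.022,.03):
        print(n,dz,((proj(d,[p-[0,0,dz]])-o)*3.3).round(1))
    x,y,a=BX["count"]
    for bx,by,z in[(-.023,.025,.151),(.023,.025,.151),(-.023,-.025,.151),(.023,-.025,.151)]:
        print("ridge",bx,by,((proj(d,[[x+bx*np.cos(a)-by*np.sin(a),y+bx*np.sin(a)+by*np.cos(a),z]])-o)*3.3).round())
```

```text
side 0 [[160.6  78.9]]
side 0.011 [[160.4  89.5]]
side 0.022 [[160.2 100. ]]
side 0.03 [[160.1 107.6]]
ridge -0.023 0.025 [[186. 111.]]
ridge 0.023 0.025 [[126. 113.]]
ridge -0.023 -0.025 [[181.  67.]]
ridge 0.023 -0.025 [[122.  69.]]
scene 0 [[141.9  76.1]]
scene 0.011 [[143.6  87.6]]
scene 0.022 [[145.3  99. ]]
scene 0.03 [[146.5 107.3]]
ridge -0.023 0.025 [[186.  79.]]
ridge 0.023 0.025 [[160. 120.]]
ridge -0.023 -0.025 [[124.  64.]]
ridge 0.023 -0.025 [[ 96. 105.]]
```

Run:
```python
from h import *
from rig import manip, eyes
f=lambda i:cv2.resize(np.clip(i.astype(float)*2.2,0,255).astype(np.uint8),(400,360),interpolation=cv2.INTER_NEAREST)
a=eyes.get_image("side")["img"][150:204,300:360]; c=eyes.get_image("scene")["img"][165:219,205:265]
cv2.imwrite("pics/m2.png",np.hstack([f(a),f(c)])[:,:,::-1])
```

```text
(no output)
```

View pics/m2.png

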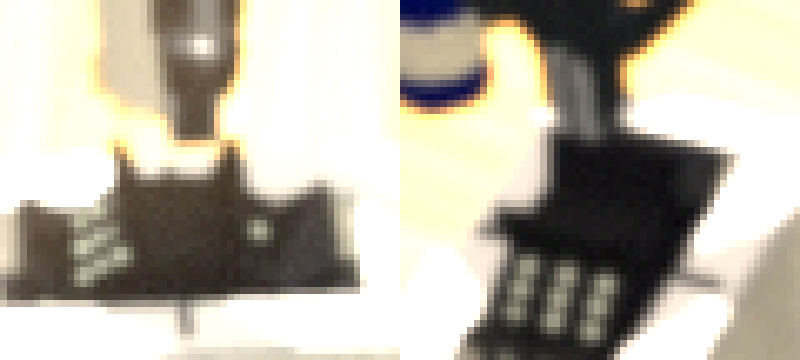

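The zoomed views show the fingertip ending above the wheel, at side pixel (329,171) and scene pixel (233,185). I'll triangulate it.

Run:
```python
from h import *
from rig import manip, eyes
P=[];uv=[]
for n,u in(("side",(328.9,170.8)),("scene",(233.3,186))):
    d=dict(np.load(f"pics/{n}0.npz")); P.append(d["camera_matrix"]@np.linalg.inv(d["T"])[:3]);uv.append(np.array(u).reshape(2,1))
X=cv2.triangulatePoints(P[0],P[1],uv[0],uv[1]); X=(X[:3]/X[3])[:,0]; print(X, inbox("count",X)); rep("count")
x,y,a=BX["count"]
for n in("side","scene"):
    d=eyes.get_image(n)
    im=d["img"];
    print(n,(proj(d,[manip.get_state()["position"]-[0,0,.022]])).round(1))
    # contacts: ridge tops
```

```text
[ 0.59511659 -0.19148398  0.17030624] [-4.9  0.4]
t 5.18 box xy mm [-5.2 -0.7] tipz 139.5 yaw err -0.0 to axis in tool [-0.0052  0.0007 -0.    ] F [0.6 0.5 0.4] q [-0.42  0.38  1.48  0.    1.28 -2.19]
side [[328.6 180.3]]
scene [[234. 195.]]
```

Both the triangulation and the lack of force put the real tip near z=0.170, about 30 mm higher than I assumed. I'll feel down gently in the top field, between the ridges, to calibrate on the drum.

```bash
g(){ grep -E "pos|contact"|tr '\n' ' '; echo; }; echo '[{"x":-0.004},{"z":0.01},{}]' > path.dat && python3 steer.py path.dat | g; echo '[{"z":0.008},{}]' > path.dat && python3 steer.py path.dat|g; echo '[{"z":0.004},{}]' > path.dat && python3 steer.py path.dat|g;echo '[{"z":0.003},{}]' > path.dat && python3 steer.py path.dat|g;echo '[{"z":0.003},{}]' > path.dat && python3 steer.py path.dat|g
```

```text
position: [0.5984, -0.1914, 0.1496] contact_force: [0.9, -0.2, -0.3] 
position: [0.5981, -0.1914, 0.1415] contact_force: [0.5, 0.3, -0.4] 
position: [0.5986, -0.1917, 0.1385] contact_force: [0.1, -1.2, 0.0] 
position: [0.5989, -0.1919, 0.1361] contact_force: [0.3, -0.2, -0.3] 
position: [0.5989, -0.1918, 0.1331] contact_force: [-0.6, 0.8, 0.5]
```

```bash
g(){ grep -E "pos|contact"|tr '\n' ' '; echo; }; echo '[{"z":-0.03},{"x":0.025},{"x":0.019},{"z":0.015},{"z":0.014}]' > path.dat && python3 steer.py path.dat | g; echo '[{},{"x":-0.008},{}]' > path.dat && python3 steer.py path.dat|g; echo '[{"x":-0.008},{}]' > path.dat && python3 steer.py path.dat|g;echo '[{"x":-0.004},{}]' > path.dat && python3 steer.py path.dat|g;echo '[{"x":-0.004},{}]' > path.dat && python3 steer.py path.dat|g;echo '[{"x":-0.004},{}]' > path.dat && python3 steer.py path.dat|g
```

```text
position: [0.5557, -0.2007, 0.1356] contact_force: [0.4, -0.3, 0.0] 
position: [0.5654, -0.1988, 0.1351] contact_force: [0.3, -0.3, -0.5] 
position: [0.5677, -0.1982, 0.1355] contact_force: [-12.6, -2.6, 8.1] 
position: [0.5686, -0.198, 0.1357] contact_force: [-16.7, -4.7, 11.6] 
position: [0.5695, -0.1978, 0.1359] contact_force: [-23.0, -5.9, 15.8] 
position: [0.58, -0.1961, 0.1382] contact_force: [-3.1, 2.5, 16.4]
```

```bash
g(){ grep -E "pos|contact"|tr '\n' ' '; echo; }; echo '[{"x":-0.005},{}]' > path.dat && python3 steer.py path.dat|g;echo '[{"x":-0.005},{}]' > path.dat && python3 steer.py path.dat|g;echo '[{"x":-0.006},{}]' > path.dat && python3 steer.py path.dat|g
python3 - <<'E'
from h import *; rep('count')
from rig import manip, eyes
f=lambda i:cv2.resize(np.clip(i.astype(float)*1.7,0,255).astype(np.uint8),(400,360),interpolation=cv2.INTER_LINEAR)
a=eyes.get_image("side")["img"][150:204,300:360]; c=eyes.get_image("wrist")["img"][150:330,220:420]
cv2.imwrite("pics/m3.png",np.hstack([f(a),f(c)])[:,:,::-1])
E
```

```text
position: [0.5908, -0.1945, 0.1379] contact_force: [-0.0, 0.4, -0.1] 
position: [0.5951, -0.193, 0.1351] contact_force: [-0.3, -0.4, -0.9] 
position: [0.6005, -0.1917, 0.1341] contact_force: [0.8, -0.3, -0.6] 
t 8.03 box xy mm [ 0.3 -0.7] tipz 112.1 yaw err 0.0 to axis in tool [ 0.0003  0.0007 -0.    ] F [ 0.8 -0.3 -0.6] q [-0.42  0.41  1.51  0.    1.22 -2.18]
```

View pics/m3.png

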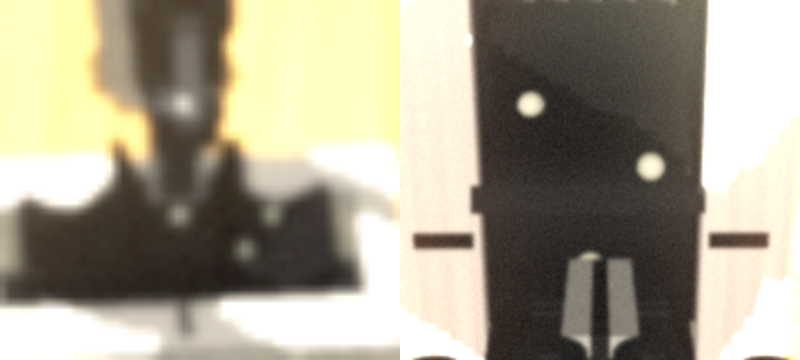

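Click 1 took: two pips are now in front at (530,104) and (650,166), and the finger sits in the 1-pip field on top. The next click starts a little higher, to avoid the jam that raised the force to 23 N.

```bash
g(){ grep -E "pos|contact"|tr '\n' ' '; echo; }; echo '[{"z":-0.03},{"x":0.025},{"x":0.018},{"z":0.015},{"z":0.010}]' > path.dat && python3 steer.py path.dat | g; echo '[{},{}]' > path.dat && python3 steer.py path.dat|g; for i in 1 ; do echo '[{"x":-0.008},{}]' > path.dat && python3 steer.py path.dat|g; echo '[{"x":-0.004},{}]' > path.dat && python3 steer.py path.dat|g; echo '[{"x":-0.004},{}]' > path.dat && python3 steer.py path.dat|g;echo '[{"x":-0.004},{}]' > path.dat && python3 steer.py path.dat|g;echo '[{"x":-0.004},{}]' > path.dat && python3 steer.py path.dat|g; done
```

```text
position: [0.556, -0.2002, 0.1393] contact_force: [-0.4, -0.5, -0.8] 
position: [0.5566, -0.1997, 0.1385] contact_force: [0.2, 0.7, -0.5] 
position: [0.5671, -0.1986, 0.1399] contact_force: [0.6, -0.3, -0.2] 
position: [0.5701, -0.1977, 0.1398] contact_force: [0.8, 0.7, 0.5] 
position: [0.5735, -0.1969, 0.1396] contact_force: [0.8, 0.3, 0.1] 
position: [0.5773, -0.1962, 0.1395] contact_force: [0.2, -0.2, 0.1] 
position: [0.5812, -0.1955, 0.1395] contact_force: [0.1, -0.5, -0.2]
```

No contact here, so the tip passes over the ridge: it really stands about 13 mm above the TCP, and the earlier push only caught the ridge's corner. I'll go 12 mm lower.

```bash
g(){ grep -E "pos|contact"|tr '\n' ' '; echo; }; echo '[{"z":-0.006},{"x":0.026},{"z":0.017},{}]' > path.dat && python3 steer.py path.dat | g; echo '[{"x":-0.008},{}]' > path.dat && python3 steer.py path.dat|g; echo '[{"x":-0.004},{}]' > path.dat && python3 steer.py path.dat|g; echo '[{"x":-0.004},{}]' > path.dat && python3 steer.py path.dat|g;echo '[{"x":-0.004},{}]' > path.dat && python3 steer.py path.dat|g;echo '[{"x":-0.004},{}]' > path.dat && python3 steer.py path.dat|g
```

```text
position: [0.5526, -0.1998, 0.1271] contact_force: [-1.1, 1.1, -0.1] 
position: [0.5635, -0.1985, 0.1288] contact_force: [-1.8, 0.2, 0.4] 
position: [0.5645, -0.1983, 0.1289] contact_force: [-8.6, 0.0, 4.0] 
position: [0.5655, -0.198, 0.1292] contact_force: [-13.9, -2.6, 8.9] 
position: [0.5665, -0.1979, 0.1294] contact_force: [-20.0, -4.2, 12.8] 
position: [0.5716, -0.197, 0.1299] contact_force: [-11.5, -0.6, 9.2]
```

```bash
g(){ grep -E "pos|contact"|tr '\n' ' '; echo; };  echo '[{"x":-0.004},{}]' > path.dat && python3 steer.py path.dat|g; echo '[{"x":-0.004},{}]' > path.dat && python3 steer.py path.dat|g; echo '[{"x":-0.004},{}]' > path.dat && python3 steer.py path.dat|g;echo '[{"x":-0.004},{}]' > path.dat && python3 steer.py path.dat|g; python3 -c "
from h import *; rep('count')"
```

```text
position: [0.5821, -0.1955, 0.1298] contact_force: [0.3, 0.3, -0.0] 
position: [0.5883, -0.1945, 0.1291] contact_force: [-0.0, 0.3, -0.9] 
position: [0.592, -0.1935, 0.1285] contact_force: [0.5, 0.3, 1.0] 
position: [0.5954, -0.1927, 0.1283] contact_force: [-0.7, 0.1, 0.9] 
t 11.38 box xy mm [-4.8 -0.8] tipz 106.3 yaw err 0.0 to axis in tool [-0.0048  0.0008  0.    ] F [-0.7  0.1  0.9] q [-0.42  0.41  1.53  0.    1.2  -2.19]
```

```bash
echo '[{"z":-0.03},{"x":0.025},{"x":0.019},{},{}]' > path.dat && python3 steer.py path.dat >/dev/null
cat > pips.py <<'E'
from h import *; rep('count')
from rig import manip, eyes
from scipy.spatial.transform import Rotation as R
s=manip.get_state(); q=s["ee_rot"]; T=np.eye(4); T[:3,:3]=R.from_quat([q[1],q[2],q[3],q[0]]).as_matrix(); T[:3,3]=s["position"]
d=eyes.get_image("wrist"); T=T@d["hand_eye"]
hsv=cv2.cvtColor(d["img"],cv2.COLOR_RGB2HSV)
x,y,a=BX["count"]; w=lambda b:[x+b[0]*np.cos(a)-b[1]*np.sin(a),y+b[0]*np.sin(a)+b[1]*np.cos(a),b[2]]
def quad(th):
    t=np.radians(th); pts=[]
    for dt,by in((-.27,-.024),(-.27,.024),(.27,.024),(.27,-.024)): pts.append(w((.055*np.sin(t+dt),by,.08+.055*np.cos(t+dt))))
    return proj(d,pts,T)
for th in(-36,):
    m=np.zeros(hsv.shape[:2],np.uint8); cv2.fillPoly(m,[quad(th).astype(np.int32)],1)
    b=((hsv[:,:,2]>110)&(m>0)).astype(np.uint8)
    n,_,st,c=cv2.connectedComponentsWithStats(b); k=[(c[i].round(),st[i,4]) for i in range(1,n) if st[i,4]>5]
    print("front field pips",len(k),[(p.tolist(),int(z)) for p,z in k])
E
python3 pips.py
```

```text
t 11.8 box xy mm [-50.3  -0.7] tipz 136.7 yaw err -0.001 to axis in tool [-0.0503  0.0007  0.    ] F [0.3 0.9 0.1] q [-0.47  0.33  1.57  0.    1.24 -2.23]
front field pips 2 [([291.0, 267.0], 38), ([315.0, 277.0], 23)]
```

```bash
echo '[{"z":-0.025},{"x":0.01,"z":-0.025},{},{}]' > path.dat && python3 steer.py path.dat >/dev/null;python3 pips.py
```

```text
t 12.18 box xy mm [-58.4  -1.4] tipz 187.9 yaw err 0.0 to axis in tool [-0.0584  0.0014  0.0002] F [-0.5 -0.5  0.5] q [-0.48  0.28  1.51  0.    1.34 -2.24]
front field pips 3 [([298.0, 252.0], 22), ([318.0, 262.0], 32), ([338.0, 272.0], 38)]
```

Three pips in front means state 2. Two more clicks to go.

```bash
g(){ grep -E "pos|contact"|tr '\n' ' '; echo; }; cat /dev/null; echo '[{"x":-0.01,"z":0.04},{"z":0.03},{"z":0.012},{},{}]' > path.dat && python3 steer.py path.dat | g; echo '[{"x":-0.006},{"x":-0.004},{"x":-0.004},{"x":-0.004},{"x":-0.004}]' > path.dat && python3 steer.py path.dat|g; echo '[{"x":-0.004},{"x":-0.004},{}]' > path.dat && python3 steer.py path.dat|g;  echo '[{"x":-0.004},{"x":-0.004},{"x":-0.004},{}]' > path.dat && python3 steer.py path.dat|g;python3 -c "
from h import *; rep('count')"
```

```text
position: [0.5506, -0.2006, 0.1248] contact_force: [1.0, -0.5, 0.6] 
position: [0.5664, -0.1988, 0.1284] contact_force: [-22.4, -6.1, 16.6] 
position: [0.5773, -0.1966, 0.1285] contact_force: [-0.5, 0.2, 0.7] 
position: [0.5945, -0.1931, 0.1269] contact_force: [0.2, 0.3, 0.2] 
t 13.65 box xy mm [-5.8 -1. ] tipz 104.9 yaw err 0.0 to axis in tool [-0.0058  0.001   0.    ] F [0.2 0.3 0.2] q [-0.43  0.41  1.53  0.    1.2  -2.19]
```

```bash
echo '[{"z":-0.041},{"z":-0.041},{"x":0.026},{"x":0.026},{}]' > path.dat && python3 steer.py path.dat >/dev/null;echo '[{},{}]' > path.dat && python3 steer.py path.dat >/dev/null; python3 pips.py
```

```text
t 14.23 box xy mm [-59.1  -0.8] tipz 186.5 yaw err -0.0 to axis in tool [-0.0591  0.0008  0.0001] F [ 0.8  0.5 -0. ] q [-0.48  0.29  1.51  0.    1.34 -2.24]
front field pips 4 [([297.0, 261.0], 33), ([336.0, 261.0], 36), ([296.0, 283.0], 38), ([338.0, 283.0], 24)]
```

```bash
cat >> pips.py <<'E'
for th in(-54,-46,-36,-26,-18): print(th,proj(d,[w((.056*np.sin(np.radians(th)),0,.08+.056*np.cos(np.radians(th))))],T).round())
im=d["img"][180:340,240:400]; cv2.imwrite("pics/p.png",cv2.resize(im,(600,600))[:,:,::-1])
E
python3 pips.py
```

```text
t 14.28 box xy mm [-59.   -0.8] tipz 186.2 yaw err 0.0 to axis in tool [-0.059   0.0008  0.0001] F [-0.4  1.2  0.5] q [-0.48  0.29  1.51  0.    1.34 -2.24]
front field pips 4 [([296.0, 261.0], 31), ([336.0, 261.0], 37), ([296.0, 283.0], 39), ([338.0, 283.0], 26)]
-54 [[320. 250.]]
-46 [[320. 259.]]
-36 [[320. 271.]]
-26 [[320. 284.]]
-18 [[320. 295.]]
```

View pics/p.png

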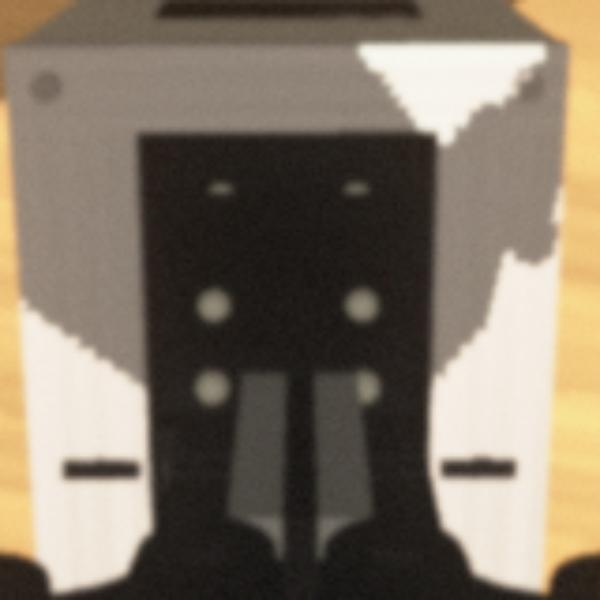

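The picture shows four pips in the front field, centred at the −36° position (rows 261 and 283), and the next field starting below the front rim. The wheel is clicked home at 3, so one more click.

```bash
g(){ grep -E "pos|contact"|tr '\n' ' '; echo; }; echo '[{"x":-0.01,"z":0.04},{"z":0.03},{"z":0.01},{},{}]' > path.dat && python3 steer.py path.dat | g; echo '[{"x":-0.006},{"x":-0.004},{"x":-0.004},{"x":-0.004},{"x":-0.004}]' > path.dat && python3 steer.py path.dat|g; echo '[{"x":-0.004},{"x":-0.004},{}]' > path.dat && python3 steer.py path.dat|g;  echo '[{"x":-0.004},{"x":-0.004},{"x":-0.004},{"x":-0.004},{}]' > path.dat && python3 steer.py path.dat|g; echo '[{"z":-0.041},{"z":-0.041},{"x":0.026},{"x":0.028},{}]' > path.dat && python3 steer.py path.dat |g;echo '[{},{},{}]' > path.dat && python3 steer.py path.dat >/dev/null; python3 pips.py
```

```text
position: [0.5515, -0.2012, 0.1284] contact_force: [-0.1, -0.5, -0.3] 
position: [0.5665, -0.1989, 0.1307] contact_force: [-22.0, -6.0, 17.8] 
position: [0.577, -0.1968, 0.1307] contact_force: [1.0, 0.1, -0.5] 
position: [0.5982, -0.1921, 0.1283] contact_force: [-0.1, 0.1, -0.1] 
position: [0.5395, -0.2025, 0.2112] contact_force: [0.1, 0.1, 1.1] 
t 16.5 box xy mm [-57.   -0.7] tipz 188.1 yaw err 0.0 to axis in tool [-0.057   0.0007  0.    ] F [ 0.9 -0.   0. ] q [-0.48  0.29  1.5   0.    1.35 -2.24]
front field pips 5 [([296.0, 258.0], 35), ([336.0, 258.0], 36), ([316.0, 268.0], 33), ([296.0, 280.0], 39), ([337.0, 279.0], 29)]
-54 [[320. 247.]]
-46 [[320. 255.]]
-36 [[320. 268.]]
-26 [[320. 281.]]
-18 [[320. 291.]]
```

Five pips are in front and centred, so four is home on top. Now the flow wheel.

```bash
python3 -c "
from h import *; rep('flow')"
```

```text
t 16.55 box xy mm [ -62.8 -386.4] tipz 188.0 yaw err -0.02 to axis in tool [-5.490e-02  3.876e-01  2.000e-04] F [0.4 0.6 0.1] q [-0.48  0.29  1.5   0.    1.35 -2.24]
```

```bash
echo '[{"x":-0.004,"y":0.0388},{"x":-0.004,"y":0.0388},{"x":-0.004,"y":0.0388},{"x":-0.004,"y":0.0388},{"x":-0.004,"y":0.0388}]' > path.dat && python3 steer.py path.dat >/dev/null; echo '[{"x":-0.004,"y":0.0388},{"x":-0.004,"y":0.0388},{"x":-0.004,"y":0.0388},{"x":-0.004,"y":0.0388},{"x":-0.004,"y":0.0388,"turn":-0.02}]' > path.dat && python3 steer.py path.dat >/dev/null; echo '[{"z":0.035},{"z":0.03},{},{},{}]' > path.dat && python3 steer.py path.dat; python3 -c "
from h import *; rep('flow')"
```

```text
clock: 17.8
position: [0.5104, 0.1861, 0.1465]
ee_rot: [0.001, -0.105, 0.994, 0.0]
contact_force: [0.2, 0.1, -0.2]
width: 0.0
gripper_force: 0.0
t 17.8 box xy mm [-14.3   0.6] tipz 124.5 yaw err -0.001 to axis in tool [-0.0143 -0.0006  0.    ] F [ 0.2  0.1 -0.2] q [ 0.22  0.28  1.69  0.    1.18 -1.56]
```

```bash
g(){ grep -E "pos|contact"|tr '\n' ' '; echo; }; echo '[{"z":0.008},{"z":0.007},{},{}]' > path.dat && python3 steer.py path.dat |g; for i in 1; do echo '[{"z":0.003},{}]' > path.dat && python3 steer.py path.dat|g; echo '[{"z":0.003},{}]' > path.dat && python3 steer.py path.dat|g; echo '[{"z":0.003},{}]' > path.dat && python3 steer.py path.dat|g; echo '[{"z":0.003},{}]' > path.dat && python3 steer.py path.dat|g; done
```

```text
position: [0.509, 0.1855, 0.1305] contact_force: [0.6, -0.7, 0.1] 
position: [0.509, 0.1857, 0.1274] contact_force: [0.6, 0.5, -0.5] 
position: [0.5088, 0.1858, 0.1242] contact_force: [-0.3, -0.7, 0.5] 
position: [0.5087, 0.1858, 0.121] contact_force: [0.3, 0.4, -0.3] 
position: [0.5087, 0.1858, 0.118] contact_force: [-0.1, -0.3, 0.1]
```

```bash
g(){ grep -E "pos|contact"|tr '\n' ' '; echo; }; for i in 1; do echo '[{"z":0.003},{}]' > path.dat && python3 steer.py path.dat|g; echo '[{"z":0.003},{}]' > path.dat && python3 steer.py path.dat|g; echo '[{"z":0.002},{}]' > path.dat && python3 steer.py path.dat|g; echo '[{"z":0.002},{}]' > path.dat && python3 steer.py path.dat|g; done
```

```text
position: [0.5094, 0.186, 0.1155] contact_force: [-0.2, 0.5, 3.7] 
position: [0.5095, 0.1861, 0.1137] contact_force: [-2.4, -0.1, 11.1] 
position: [0.5096, 0.1862, 0.1127] contact_force: [-3.8, -1.3, 15.6] 
position: [0.51, 0.1862, 0.1116] contact_force: [-4.2, -0.9, 20.1]
```

```bash
g(){ grep -E "pos|contact"|tr '\n' ' '; echo; }; for i in 1; do echo '[{"z":-0.0035},{}]' > path.dat && python3 steer.py path.dat|g; echo '[{"x":-0.005},{}]' > path.dat && python3 steer.py path.dat|g; echo '[{"x":-0.005},{}]' > path.dat && python3 steer.py path.dat|g; echo '[{"x":-0.005},{}]' > path.dat && python3 steer.py path.dat|g; echo '[{"x":-0.005},{}]' > path.dat && python3 steer.py path.dat|g; echo '[{"x":-0.005},{}]' > path.dat && python3 steer.py path.dat|g; done; python3 -c "
from h import *; rep('flow')"
```

```text
position: [0.5098, 0.1861, 0.1143] contact_force: [-2.5, -0.9, 9.1] 
position: [0.5152, 0.1873, 0.1141] contact_force: [-2.2, -0.3, 10.5] 
position: [0.5206, 0.1885, 0.1142] contact_force: [-1.2, -0.3, 11.3] 
position: [0.5255, 0.1895, 0.1142] contact_force: [-0.2, 1.2, 10.9] 
position: [0.5305, 0.1906, 0.1143] contact_force: [-1.5, -0.6, 10.5] 
position: [0.5355, 0.1917, 0.1142] contact_force: [-0.5, 0.9, 10.1] 
t 20.47 box xy mm [11.5  0.8] tipz 92.2 yaw err -0.001 to axis in tool [ 0.0114 -0.0008 -0.0001] F [-0.5  0.9 10.1] q [ 0.22  0.34  1.68  0.    1.12 -1.56]
```

```bash
g(){ grep -E "pos|contact"|tr '\n' ' '; echo; }; echo '[{"x":-0.004,"z":0.0005},{"x":-0.004,"z":0.0005},{}]' > path.dat && python3 steer.py path.dat|g; echo '[{"z":-0.018},{"x":0.018},{"x":0.018},{},{}]' > path.dat && python3 steer.py path.dat|g; echo '[{"z":0.006},{"z":0.006},{"z":0.004},{},{}]' > path.dat && python3 steer.py path.dat|g;  python3 -c "
from h import *; rep('flow')"
```

```text
position: [0.5439, 0.1934, 0.113] contact_force: [1.3, 0.2, 8.2] 
position: [0.5056, 0.1852, 0.129] contact_force: [0.5, -0.5, -0.7] 
position: [0.5073, 0.1856, 0.1138] contact_force: [-1.8, 0.1, 10.0] 
t 21.55 box xy mm [-17.4   0.7] tipz 91.8 yaw err -0.001 to axis in tool [-0.0174 -0.0007  0.    ] F [-1.8  0.1 10. ] q [ 0.22  0.3   1.74  0.    1.1  -1.56]
```

```bash
g(){ grep -E "pos|contact"|tr '\n' ' '; echo; }; d(){ :; }; echo '[{"x":-0.006},{"x":-0.006},{}]' > path.dat && python3 steer.py path.dat|g; echo '[{"x":-0.006},{"x":-0.006},{}]' > path.dat && python3 steer.py path.dat|g; echo '[{"x":-0.005,"z":0.0005},{"x":-0.005,"z":0.0005},{}]' > path.dat && python3 steer.py path.dat|g; echo '[{"z":-0.018},{"x":0.018},{"x":0.018},{},{}]' > path.dat && python3 steer.py path.dat|g
python3 - <<'E'
from h import *; rep('flow')
from rig import manip, eyes
for n in("scene","side"):
    d=eyes.get_image(n); x,y,a=BX["flow"]
    # bright pixels within slot outline at wheel height, in box coordinates
    hsv=cv2.cvtColor(d["img"],cv2.COLOR_RGB2HSV)
    pts=[(r,u) for r in np.arange(-34,40,4) for u in [0]]
    out=[]
    for bx in range(-40,44,4):
        z=.071+np.sqrt(.06**2-(bx/1000)**2); b=bx/1000
        v=[]
        for by in(-.004,0,.004):
            p=proj(d,[[x+b*np.cos(a)-by*np.sin(a),y+b*np.sin(a)+by*np.cos(a),z]],d["T"])[0].round().astype(int); v.append(int(hsv[p[1],p[0],2]))
        out.append((bx,max(v)))
    print(n,out)
E
```

```text
position: [0.5204, 0.1884, 0.1144] contact_force: [-1.8, 0.4, 10.5] 
position: [0.5323, 0.1909, 0.1143] contact_force: [-0.8, 0.5, 9.9] 
position: [0.5387, 0.1923, 0.1128] contact_force: [-5.0, -0.5, 13.5] 
position: [0.504, 0.1848, 0.1294] contact_force: [0.7, -1.1, -0.2] 
t 22.72 box xy mm [-20.8   0.7] tipz 107.4 yaw err -0.001 to axis in tool [-0.0208 -0.0007 -0.    ] F [ 0.7 -1.1 -0.2] q [ 0.22  0.28  1.72  0.    1.14 -1.56]
scene [(-40, 33), (-36, 33), (-32, 23), (-28, 16), (-24, 15), (-20, 15), (-16, 14), (-12, 24), (-8, 52), (-4, 75), (0, 76), (4, 36), (8, 15), (12, 16), (16, 24), (20, 28), (24, 27), (28, 25), (32, 26), (36, 24), (40, 37)]
side [(-40, 22), (-36, 26), (-32, 26), (-28, 35), (-24, 27), (-20, 25), (-16, 40), (-12, 60), (-8, 30), (-4, 49), (0, 115), (4, 67), (8, 24), (12, 23), (16, 30), (20, 39), (24, 42), (28, 39), (32, 36), (36, 35), (40, 34)]
```

The line is at the top (x≈0 in both views) and the drag resistance rose at the end. One confirming stroke should show whether the stop is reached.

```bash
g(){ grep -E "pos|contact"|tr '\n' ' '; echo; }; echo '[{"x":-0.012,"z":0.006},{"z":0.006},{"z":0.004},{},{}]' > path.dat && python3 steer.py path.dat|g; echo '[{"x":-0.005},{}]' > path.dat && python3 steer.py path.dat|g; echo '[{"x":-0.005},{}]' > path.dat && python3 steer.py path.dat|g; echo '[{"x":-0.004},{},{}]' > path.dat && python3 steer.py path.dat|g
```

```text
position: [0.5185, 0.1878, 0.115] contact_force: [1.1, 0.1, 8.4] 
position: [0.5203, 0.1883, 0.1144] contact_force: [-4.3, -1.0, 10.9] 
position: [0.5234, 0.189, 0.1142] contact_force: [-6.4, -1.4, 11.8] 
position: [0.5266, 0.1897, 0.1142] contact_force: [-6.6, -1.8, 10.5]
```

The resistance is now 6.6 N against about 2 N while turning, so the wheel is at the stop. I'll lift clear and take a final look.

```bash
echo '[{"z":-0.03},{"z":-0.04},{"x":0.04,"z":-0.04},{"x":0.04},{"x":0.04}]' > path.dat && python3 steer.py path.dat>/dev/null; echo '[{"x":0.04},{"x":0.03},{},{},{}]' > path.dat && python3 steer.py path.dat
python3 - <<'E'
from h import *
from rig import manip, eyes
f=lambda i:cv2.resize(i,(400,300),interpolation=2)
a=eyes.get_image("side")["img"]; c=eyes.get_image("scene")["img"]
m=np.vstack([np.hstack([f(a[150:240,270:390]),f(a[285:375,280:400])]),np.hstack([f(c[165:255,180:300]),f(c[205:295,330:450])])])
cv2.imwrite("pics/fin.png",m[:,:,::-1])
E
```

```text
clock: 24.65
position: [0.3551, 0.153, 0.2135]
ee_rot: [0.001, -0.105, 0.994, 0.0]
contact_force: [0.4, -1.1, 0.5]
width: -0.0003
gripper_force: 0.0
```

View pics/fin.png

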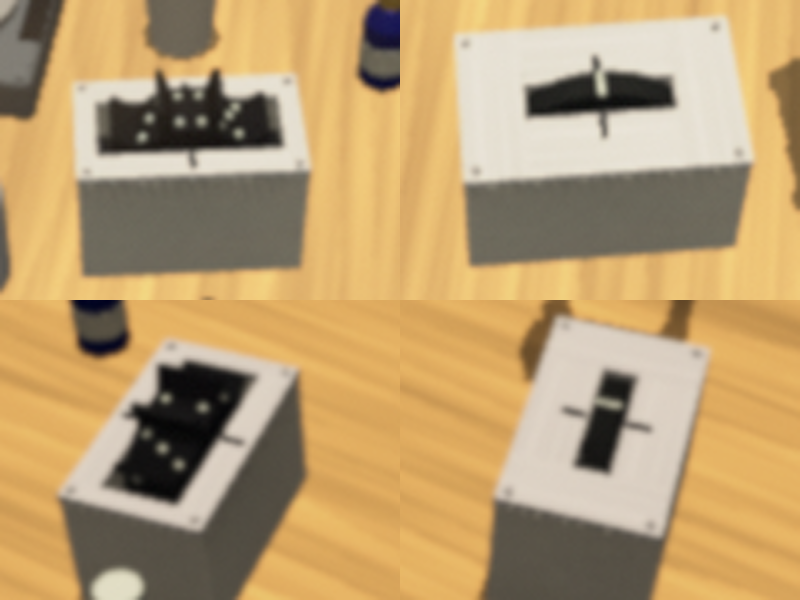

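The final picture shows four pips on top between the ridges (top left, around 190,108). The flow wheel's white line is in line with the index bars (top right, 600,82; lower right, 608,405). The arm is clear of everything.

```bash
python3 -c "
from rig import manip, eyes; print(manip.sign_off())"
```

```text
the job is handed in; nothing more can be done
None
```

The job is handed in: the count wheel is clicked home on four pips and the flow wheel is at its fully open stop, pressed with 20 N at most by the readings (limit about 27 N); nothing showed contact with the bottles or the beaker, though I did not check their positions again at the end.

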